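Sweep loose hose nuts into the parts bay

ROBOT

A 7-joint arm with a two-finger parallel gripper is mounted at the origin on the work surface. World frame = base frame: x ahead of the robot, y to its left, z up, the work surface at z = 0. Lengths are in m, angles in rad, forces in N, time in s.
With the tool pointing down it reaches from about 0.4 to 0.85 m from the base axis. Payload 10.4 kg.
Tool frame: the origin (TCP) lies between the finger pads; the fingertips stand 17 mm ahead of it and the grasp point (between the pads) lies 2 mm behind it; x points along the fingers, z is the direction in which the jaws open and shut, and the axes are right-handed (so a half turn about x gives the same grasp; the last joint's range is limited). The gripper opens to 87 mm and grips with 3 to 60 N. Pads are 19 mm wide; open, the fingers measure 117 mm over their backs; the gripper's body (75 mm by 190 mm) begins 51 mm behind the grasp point.
Start: joints at [-1.369, 0.332, -0.065, 1.46, 0.022, 1.35, -0.088], TCP at [0.139, 0.609, 0.24] pointing down, gripper open.
Joint ranges: [-2.6, 2.6], [-0.5, 2.12], [-1.47, 1.34], [0.16, 2.42], [-1.27, 4.41], [0.06, 2.06], [-2.6, 2.6]. Speed limits (rad/s): [2.22, 2.22, 2.79, 2.79, 3.14, 3.14, 3.14].

INTERFACE

Orientations are given as a rotation vector (axis times angle).
In Python, from cell import * gives the robot as it stands. The module is installed in compiled form; this text tells all that it offers.
- The arm moves only by the tool jog_arm, never from a script. Its argument "plan" is a list of rows, each a list of 7 numbers: the shift along the tool's x, y, z in cm, then the turn, a rotation vector about the tool's x, y, z in units of 5 degrees (1.0 is 5 degrees), then the opening, from 0 (shut) to 1 (fully open). In form: [[tx, ty, tz, rx, ry, rz, grip], ...]. A call has 1 to 5 rows; each row is the pose to reach, as a shift and turn from the pose commanded when the call began, along the tool's axes at that moment; what a row does not reach only later rows make up. A row lasts 1/12 s, in which the tool goes at most 41.7 mm and 7.16 degrees, less where a joint would pass 70% of its speed; a pose out of reach is approached as far as the arm can. A call with a gripper value outside its range is refused whole. The fingers move at their own pace and stop on an object; the grip force is fixed at half the most. Time passes only in rows, so rows that repeat a pose let the fingers close. It gives the time, the measured TCP pose, the force and the opening at its end, in the units of the state.
- observe(): the state, without advancing time (a new reading comes with each control period).
- get_image(name): name is "scene" or "top"; returns a dict with "img" (384x512x3 uint8, blue, green, red), "vertical_fov" (degrees; the focal length in pixels is half the picture's height over the tangent of half this angle, whatever the lens; pixels are square), "cx", "cy" (the principal point, pixels), "extrinsics" (4x4, takes a point from world to camera coordinates). Camera axes: x right, y down, z forward; pixel columns grow to the right and rows downward; lengths in m; the calibration is good to about 2 mm. A picture is of the moment at which its call begins. There is no depth.
- close_job(): hands the job in, once; it reports no verdict.
Trained networks look in a picture, given as the dict that the camera call returned (one of the last four; its "shot" number tells which), for a name from the list of things; names that differ only in an ending like _2 or _b are one class to them, and where a whole thing is asked for, a point or a joint stands for the part that bears it (a point fixed in the world has none). Each returns a list of dicts, best first, with "score" (0 to 1); they miss things now and then, are a little off and sometimes report something else, mostly with a low value. They report only what shows in the picture. A call takes as long as a camera call.
- spot_in(picture, label): "at" ([x, y, z] in m, in world coordinates, good to about 4 mm: the middle of the surface that is visible of it).
- silhouettes(picture, label): "pixels" (384x512 bool, what is visible of it).
The state is a dict: "t": time; "joint_pos": joint angles; "joint_vel": joint speeds; "effort": joint torques, N m; "position": TCP position; "orientation": TCP orientation; "force": force on the tool from outside, world axes, zero at the start; "ft_torque": the same for the moment, N m; "finger_gap": finger opening in m.
Only numpy, scipy, OpenCV 4.12 (cv2) and the standard library are available. Lean on these libraries where they do the work, as an engineer would, in place of code of your own. Each camera call takes 0.05 s, during which the arm holds its last target. There are 200 camera calls.

TASK

Clear the storeroom bench: using the fingertips, gently sweep all three loose hexagonal nuts along the bench top into the three-sided steel parts bay, through its open side, so that each one lies flat and wholly inside the bay. Push them only - never lift a nut off the bench or flick it - and leave the round collar, the small tin and the spanner where they are.

Things in the scene. Friction and masses are not known exactly. Their poses are not given: they have to be found in the camera images.
- bay: grey sheet-steel parts bay screwed to the bench (it does not move), no floor of its own: two side walls and a back wall, each 30 mm high and 4 mm thick, standing on the bench top (z = 0). The origin is on the bench at the middle of the open mouth; x points into the bay, y along the mouth. Inside it is 200 mm wide (y from -100 to 100 mm) and 130 mm deep (x from 0 to 130 mm, where the back wall's inner face is)
- nut0_center (a point): steel hexagonal hose nut lying flat, loose: 46 mm across flats, 53 mm across corners, 26 mm tall, 32 mm hole through it, 0.1 to 0.2 kg; the point is its centre, 13 mm above the bench
- nut1_center (a point): steel hexagonal hose nut lying flat, loose: 46 mm across flats, 53 mm across corners, 26 mm tall, 32 mm hole through it, 0.1 to 0.2 kg; the point is its centre, 13 mm above the bench
- nut2_center (a point): steel hexagonal hose nut lying flat, loose: 46 mm across flats, 53 mm across corners, 26 mm tall, 32 mm hole through it, 0.1 to 0.2 kg; the point is its centre, 13 mm above the bench
- collar_center (a point): smooth round steel collar, 54 mm across, 26 mm tall, loose, lying flat, with a 34 mm hole, not to be disturbed; the point is its centre, 13 mm above the bench
- tin_center (a point): small plain metal tin, 56 mm across, 45 mm tall, loose, standing upright, not to be disturbed; the point is its centre, half-way up
- spanner_grip (a point): steel spanner 160 mm long, loose, lying on the bench along this point's x axis, not to be disturbed; the point is on its handle

How it is judged:
At the end, for the whole second after the job is handed in: Every nut lies flat on the bench (within 0.2 rad) wholly inside the bay: its centre at least 23 mm past the mouth and between the walls; the collar, the tin and the spanner are within 15 mm of where they began (x of nut0_center in the frame of bay between 0.023 and 0.13 m and y of nut0_center in the frame of bay between -0.1 and 0.1 m and height (world z) of each of nut0_center, nut1_center, nut2_center below 0.018 m and angle between each of nut0_center, nut1_center, nut2_center's own z axis and vertical below 0.2 rad and x of nut1_center in the frame of bay between 0.023 and 0.13 m and y of nut1_center in the frame of bay between -0.1 and 0.1 m and x of nut2_center in the frame of bay between 0.023 and 0.13 m and y of nut2_center in the frame of bay between -0.1 and 0.1 m and distance of each of collar_center, tin_center, spanner_grip from where it was at the start of the episode below 0.015 m); the robot touches nothing.
It fails at once if a nut is lifted more than 12 mm off the bench (height (world z) of any of nut0_center, nut1_center, nut2_center above 0.025 m).
It fails at once if a nut is flicked (faster than 0.6 m/s) (linear speed of any of nut0, nut1, nut2 above 0.6 m/s).
It fails at once if the collar, the tin or the spanner is moved by more than 15 mm (distance of any of collar_center, tin_center, spanner_grip from where it was at the start of the episode above 0.015 m).
It also fails if it takes over 72 s, if anything falls off the work surface, if the arm or the gripper's body presses on something with over 40 N, if the wrist force passes 120 N, or if a joint passes its speed limit or range.

## Working session

There is one attempt and no reset: what is moved stays moved. The work goes in short steps, Python scripts to look and compute and a tool call to move; the robot and the scene stay as the last step left them, time stands still between calls to the robot, and variables do not carry over. Pictures are saved under pics/ and viewed, about 8 in all and at most 12, crops included, and the job is handed in when it is done.

Besides the shell and the picture viewer there is one more tool, called by a JSON object that holds its "name" and its "arguments". jog_arm: Moves the arm, as the interface text tells. Its arguments: {"type":"object","properties":{"plan":{"type":"array","items":{"type":"array","items":{"type":"number"}}}},"required":["plan"]}

```bash
mkdir -p pics; cat > h.py <<'E'
from cell import *
import numpy as np, cv2
from scipy.spatial.transform import Rotation as R
def ray(p,u,v,z):
    f=192/np.tan(np.radians(p["vertical_fov"])/2)
    E=np.array(p["extrinsics"]); d=E[:3,:3].T@np.array([(u-p["cx"])/f,(v-p["cy"])/f,1]); c=-E[:3,:3].T@E[:3,3]
    return c+d*(z-c[2])/d[2]
def proj(p,X):
    f=192/np.tan(np.radians(p["vertical_fov"])/2)
    E=np.array(p["extrinsics"]); q=E[:3,:3]@np.array(X)+E[:3,3]
    return q[0]/q[2]*f+p["cx"],q[1]/q[2]*f+p["cy"]
E
python3 - <<'E'
from h import *
s=observe(); print({k:np.round(s[k],3) for k in("t","position","orientation","force","finger_gap")})
print(R.from_rotvec(s["orientation"]).as_matrix().round(3))
for n in("top","scene"):
    p=get_image(n); cv2.imwrite(f"pics/{n}0.png",p["img"])
    print(n,p["vertical_fov"],p["cx"],p["cy"],np.round(p["extrinsics"],3).tolist())
    for l in("bay","nut0_center","collar_center","tin_center","spanner_grip"):
        print(l,[(np.round(d["at"],3).tolist(),round(d["score"],2),np.round(proj(p,d["at"])).tolist()) for d in spot_in(p,l)])
E
```

```text
{'t': np.float64(0.0), 'position': array([0.139, 0.609, 0.239]), 'orientation': array([-1.043,  1.308,  1.041]), 'force': array([ 0.254, -0.455, -0.208]), 'finger_gap': np.float64(0.087)}
[[-0.    -0.975  0.223]
 [-0.001  0.223  0.975]
 [-1.    -0.    -0.001]]
top 56.26518805114988 257.14826108773826 196.4795616236968 [[0.005, -1.0, 0.001, -0.011], [-0.993, -0.005, -0.119, 0.562], [0.119, -0.001, -0.993, 0.616], [0.0, 0.0, 0.0, 1.0]]
bay [([0.567, 0.303, 0.019], 0.87, [89.0, 194.0]), ([0.698, 0.092, 0.004], 0.41, [206.0, 128.0])]
nut0_center [([0.514, -0.035, 0.026], 0.88, [272.0, 223.0])]
collar_center [([0.425, -0.237, 0.025], 0.6, [385.0, 274.0])]
tin_center [([0.717, -0.148, 0.048], 0.86, [335.0, 111.0])]
spanner_grip [([0.697, 0.089, 0.005], 0.59, [207.0, 129.0])]
scene 55.57336183713597 254.44121298187528 185.2286951971825 [[0.666, 0.746, 0.018, -0.372], [0.415, -0.349, -0.84, -0.179], [-0.62, 0.567, -0.542, 1.161], [0.0, 0.0, 0.0, 1.0]]
bay [([0.586, 0.288, 0.016], 0.76, [343.0, 166.0])]
nut0_center [([0.528, -0.042, 0.023], 0.97, [231.0, 201.0])]
collar_center [([0.433, -0.24, 0.016], 0.56, [126.0, 220.0])]
tin_center [([0.736, -0.159, 0.046], 0.77, [254.0, 274.0])]
spanner_grip [([0.702, 0.075, 0.006], 0.77, [326.0, 224.0])]
```

```bash
cd pics; python3 -c "
import cv2
for n in('top','scene'):
    cv2.imwrite(n+'0b.png',cv2.resize(cv2.imread(n+'0.png'),(800,600),interpolation=2))"
```

```text
(no output)
```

View pics/top0b.png

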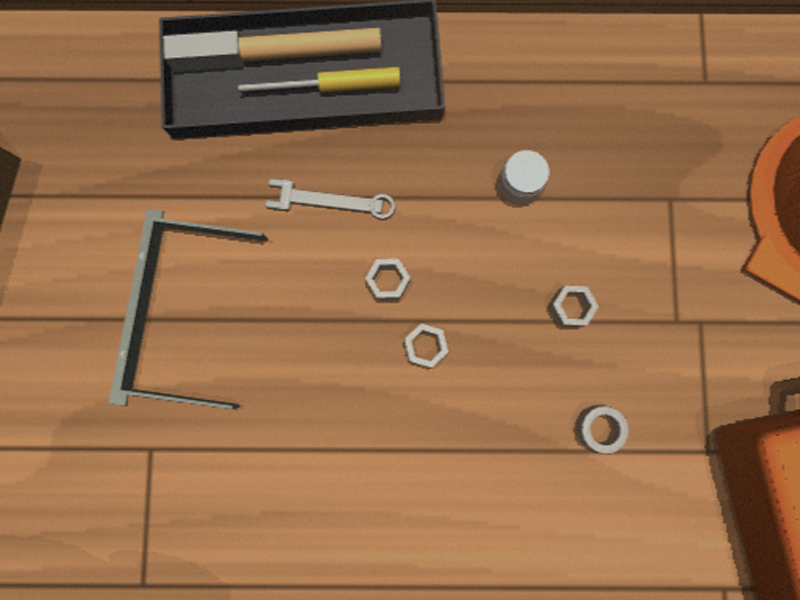

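View pics/scene0b.png

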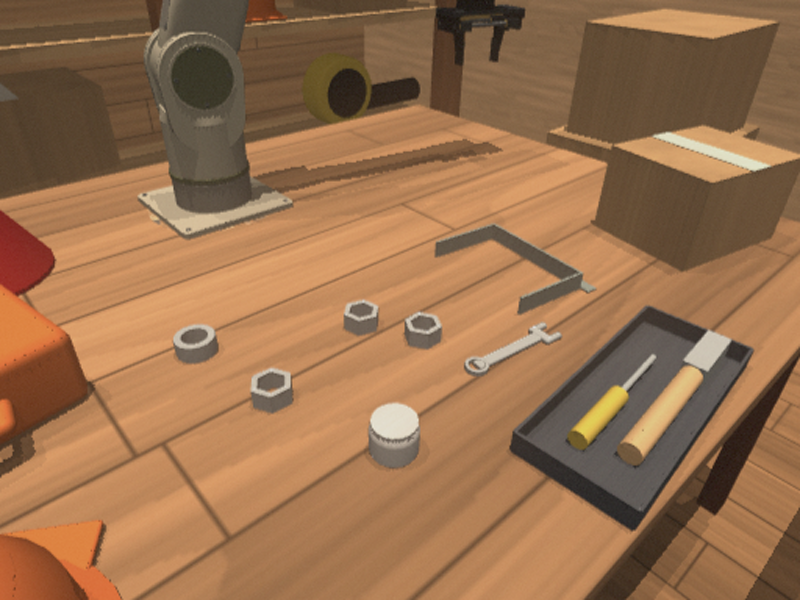

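Top view (800×600 picture): the bay opens to the right, with its mouth between wall ends (267,238) and (238,407). The nuts are at about (388,280), (426,346) and (575,306), the collar at (605,429), the tin at (526,175) and the spanner around (330,202). Next I measure these in world coordinates.

```bash
cat >> h.py <<'E'
def nuts(p,l="nut0_center"):
    return [(ray(p,*np.argwhere(d["pixels"]).mean(0)[::-1],.02)[:2].round(3).tolist(),round(d["score"],2),int(d["pixels"].sum())) for d in silhouettes(p,l)]
E
python3 - <<'E'
from h import *
p=get_image("top")
for l in("nut0_center","nut1_center","nut2_center","collar_center","tin_center","spanner_grip"): print(l,nuts(p,l), [np.round(d["at"],3).tolist() for d in spot_in(p,l)])
k=.64
for n,u,v,z in[("nutA",388,280,.026),("nutB",426,346,.026),("nutC",575,306,.026),("collar",605,429,.026),("tin",526,173,.045),("ring",383,207,.004),("jaw",280,195,.004),("wallU",267,238,.03),("wallL",238,407,.03),("backU",158,219,.03),("backL",128,392,.03)]:
    print(n,ray(p,u*k,v*k,z).round(3))
E
```

```text
nut0_center [([0.52, -0.038], 0.66, 420)] [[0.517, -0.035, 0.025]]
nut1_center [([0.567, -0.211], 0.92, 462)] [[0.565, -0.214, 0.02]]
nut2_center [([0.598, 0.009], 0.59, 359)] [[0.598, 0.011, 0.032], [0.567, -0.213, 0.022], [0.717, -0.151, 0.046]]
collar_center [([0.425, -0.24], 0.94, 609), ([0.598, 0.009], 0.64, 361)] [[0.426, -0.238, 0.028]]
tin_center [([0.725, -0.156], 0.66, 890)] []
spanner_grip [([0.694, 0.079], 0.82, 758)] [[0.701, 0.088, 0.005]]
nutA [0.595 0.008 0.026]
nutB [ 0.518 -0.036  0.026]
nutC [ 0.566 -0.211  0.026]
collar [ 0.424 -0.241  0.026]
tin [ 0.72  -0.152  0.045]
ring [0.69  0.016 0.004]
jaw [0.705 0.144 0.004]
wallU [0.644 0.152 0.03 ]
wallL [0.447 0.178 0.03 ]
backU [0.666 0.281 0.03 ]
backL [0.463 0.304 0.03 ]
```

```bash
cat > d.py <<'E'
import sys; from h import *
# delta (cm, tool axes; 5deg units) from measured pose to x,y,z with jaws along world x, tool y = world y
s=observe(); r=R.from_rotvec(s["orientation"]); T=R.from_matrix([[0,0,1],[0,1,0],[-1,0,0]])
X=np.array([float(a) for a in sys.argv[1:4]])
print("t",s["t"],np.round(s["position"],3),"gap",round(s["finger_gap"],4),"shift",(r.inv().apply(X-s["position"])*100).round(2),"turn",(np.degrees((r.inv()*T).as_rotvec())/5).round(2))
E
ls
```

```text
d.py
h.py
pics
```

{"name": "jog_arm", "arguments": {"plan": [[0,-2.9,-2.6,1.4,0,0,0.25],[0,-5.8,-5.2,2.8,0,0,0.25],[0,-8.7,-7.8,4.2,0,0,0.25],[0,-11.6,-10.4,5.6,0,0,0.25],[0,-14.5,-13,7,0,0,0.25]]}}

```text
t: 1.67
position: [0.2525, 0.4486, 0.2397]
orientation: [-0.57, 1.494, 0.571]
force: [0.9, -0.6, 1.1]
finger_gap: 0.0615
```

```bash
python3 d.py .592 -.055 .2
```

```text
t 1.6667 [0.252 0.449 0.24 ] gap 0.0615 shift [  3.93 -60.18  -8.23] turn [ 8.36  0.   -0.01]
```

{"name": "jog_arm", "arguments": {"plan": [[0,-4,-0.5,1.4,0,0,0.25],[0,-8,-1,2.8,0,0,0.25],[0,-12,-1.6,4.2,0,0,0.25],[0,-16,-2.2,5.6,0,0,0.25],[0,-20,-2.7,7,0,0,0.25]]}}

```text
t: 2.08
position: [0.3664, 0.282, 0.2398]
orientation: [-0.092, 1.569, 0.094]
force: [1.0, 0.7, -0.3]
finger_gap: 0.0285
```

```bash
python3 d.py .592 -.055 .2
```

```text
t 2.0833 [0.366 0.282 0.24 ] gap 0.0285 shift [  3.96 -36.13  18.42] turn [ 1.36  0.   -0.01]
```

{"name": "jog_arm", "arguments": {"plan": [[0.5,-3.6,1.8,1.36,0,0,0.25],[1,-7.2,3.6,1.36,0,0,0.25],[2,-10.8,5.4,1.36,0,0,0.25],[3,-14.4,7.2,1.36,0,0,0.25],[4,-18,9.2,1.36,0,0,0.25]]}}

```text
t: 2.5
position: [0.4797, 0.1153, 0.1998]
orientation: [-0.004, 1.57, 0.005]
force: [0.9, 1.8, -0.1]
finger_gap: 0.0218
```

```bash
python3 d.py .592 -.055 .06
```

```text
t 2.5 [0.48  0.115 0.2  ] gap 0.0218 shift [ 13.98 -17.1   11.12] turn [ 0.07  0.01 -0.01]
```

{"name": "jog_arm", "arguments": {"plan": [[0,-3.4,2.2,0.07,0,0,0.25],[0,-6.8,4.4,0.07,0,0,0.25],[0,-10.2,6.6,0.07,0,0,0.25],[3,-13.6,8.8,0.07,0,0,0.25],[7,-17.1,11.1,0.07,0,0,0.25]]}}

```text
t: 2.92
position: [0.5833, -0.0403, 0.1478]
orientation: [0.001, 1.566, -0.001]
force: [0.5, 1.1, 0.0]
finger_gap: 0.0219
```

```bash
python3 d.py .594 -.053 .023
```

```text
t 2.9167 [ 0.583 -0.04   0.148] gap 0.0219 shift [12.49 -1.27  1.01] turn [-0.01  0.06 -0.  ]
```

{"name": "jog_arm", "arguments": {"plan": [[0,0,0.2,0,0,0,0.25],[3,0,0.2,0,0,0,0.25],[6,0,0.2,0,0,0,0.25],[9,0,0.2,0,0,0,0.25],[9.5,0,0.2,0,0,0,0.25]]}}

```text
t: 3.33
position: [0.5799, -0.0374, 0.0471]
orientation: [-0.0, 1.577, -0.0]
force: [-2.3, -0.5, -0.1]
finger_gap: 0.0217
```

```bash
python3 d.py .594 -.053 .023; python3 - <<'E'
from h import *
p=get_image("top"); i=p["img"][100:324,60:400]
cv2.imwrite("pics/a.png",cv2.resize(i,None,fx=2.3,fy=2.3,interpolation=2))
E
```

```text
t 3.3333 [ 0.58  -0.037  0.047] gap 0.0217 shift [ 2.41 -1.56  1.42] turn [-0.   -0.08  0.  ]
```

View pics/a.png

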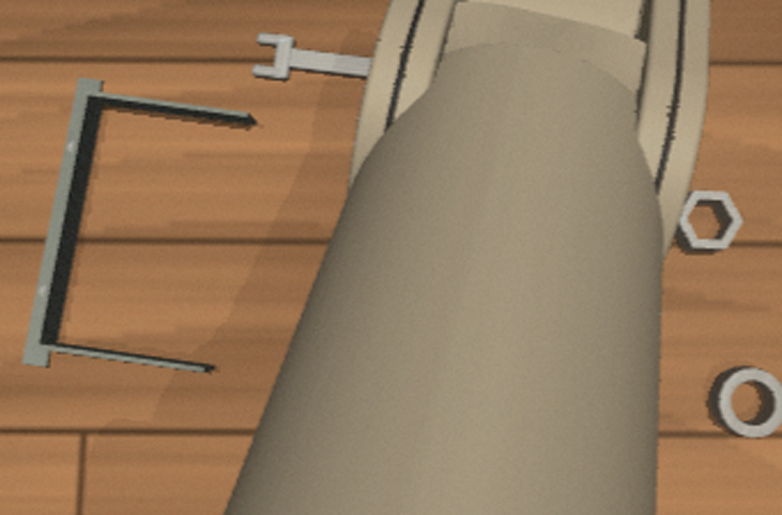

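The arm hides the area. The commanded pose now agrees with the measured one, so I work from that. The other objects look unmoved.

{"name": "jog_arm", "arguments": {"plan": [[0,-0.8,0.7,0,0,0,0.25],[0,-1.3,1.3,0,0,0,0.25],[1,-1.3,1.3,0,0,0,0.25],[2,-1.3,1.3,0,0,0,0.25],[2.4,-1.3,1.3,0,0,0,0.25]]}}

```text
t: 3.8
position: [0.5954, -0.0509, 0.0265]
orientation: [0.001, 1.572, -0.0]
force: [-0.5, 0.7, 0.0]
finger_gap: 0.022
```

```bash
python3 d.py .612 .20 .023
```

```text
t 3.8 [ 0.595 -0.051  0.026] gap 0.022 shift [ 0.35 25.09  1.64] turn [-0.01 -0.01 -0.  ]
```

{"name": "jog_arm", "arguments": {"plan": [[0.2,1,0,0,0,0,0.25],[0.3,2,0,0,0,0,0.25],[0.3,3,0,0,0,0,0.25],[0.3,4.2,0.1,0,0,0,0.25],[0.3,5.5,0.2,0,0,0,0.25]]}}

```text
t: 4.22
position: [0.598, 0.0055, 0.0249]
orientation: [0.0, 1.57, 0.0]
force: [0.2, -1.5, -0.6]
finger_gap: 0.0219
```

{"name": "jog_arm", "arguments": {"plan": [[0,1.4,0.1,0,0,0,0.25],[0,2.8,0.2,0,0,0,0.25],[0,4.2,0.3,0,0,0,0.25],[0,5.6,0.4,0,0,0,0.25],[0,7,0.5,0,0,0,0.25]]}}

```text
t: 4.63
position: [0.603, 0.0754, 0.0247]
orientation: [0.0, 1.571, -0.0]
force: [0.0, -1.7, 1.7]
finger_gap: 0.0216
```

```bash
python3 d.py .610 .20 .023; python3 - <<'E'
from h import *
p=get_image("scene"); i=p["img"][80:330,150:430]
print(p["shot"] if "shot" in p else "", nuts(p),nuts(p,"nut2_center"))
cv2.imwrite("pics/b.png",cv2.resize(i,None,fx=2.3,fy=2.3,interpolation=2))
E
```

```text
t 4.6333 [0.603 0.075 0.025] gap 0.0216 shift [ 0.17 12.46  0.69] turn [-0.  0.  0.]
5 [([0.531, -0.043], 0.79, 389)] [([0.623, 0.092], 0.71, 166)]
```

View pics/b.png

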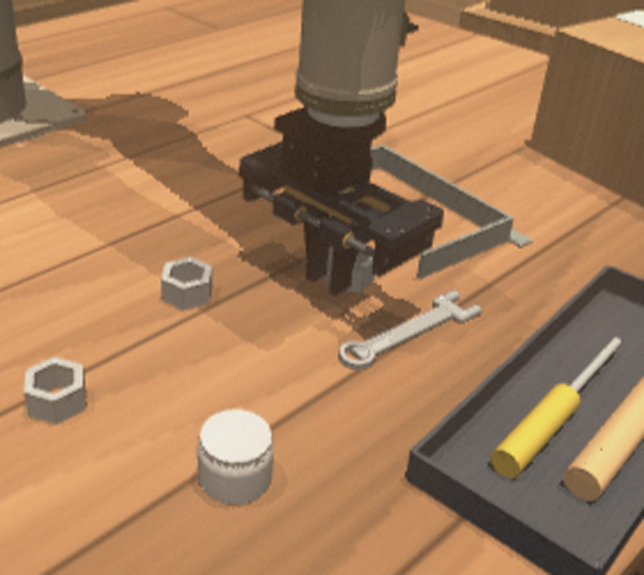

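The nut is ahead of both fingertips, and everything else is unmoved. I continue.

{"name": "jog_arm", "arguments": {"plan": [[0.1,1.4,0,0,0,0,0.25],[0.1,2.8,0,0,0,0,0.25],[0.1,4.2,0,0,0,0,0.25],[0.1,5.6,0.1,0,0,0,0.25],[0.1,7,0.2,0,0,0,0.25]]}}

```text
t: 5.2
position: [0.6049, 0.1454, 0.0237]
orientation: [0.0, 1.571, -0.0]
force: [-0.1, -3.6, 2.4]
finger_gap: 0.0215
```

{"name": "jog_arm", "arguments": {"plan": [[0,1.4,0.2,0,0,0,0.25],[0,2.8,0.3,0,0,0,0.25],[0,4.0,0.4,0,0,0,0.25],[0,5.0,0.5,0,0,0,0.25],[0,5.5,0.5,0,0,0,0.25]]}}

```text
t: 5.62
position: [0.61, 0.2011, 0.0235]
orientation: [-0.0, 1.571, 0.001]
force: [0.5, -3.3, 2.8]
finger_gap: 0.0219
```

{"name": "jog_arm", "arguments": {"plan": [[0,-1.5,0,0,0,0,0.25],[-1,-3.5,0,0,0,0,0.25],[-4,-6.5,0,0,0,0,0.25],[-7,-10,-1.6,0,0,0,0.25],[-7,-14,-3.2,0,0,0,0.25]]}}

```text
t: 6.03
position: [0.5827, 0.0656, 0.0966]
orientation: [0.001, 1.565, 0.002]
force: [0.8, -1.0, 1.3]
finger_gap: 0.0218
```

```bash
python3 d.py .518 -.090 .023; python3 - <<'E'
from h import *
for n in("scene","top"):
    p=get_image(n)
    for l in("nut0_center","nut1_center","nut2_center"): print(n,nuts(p,l))
E
```

```text
t 6.0333 [0.583 0.066 0.097] gap 0.0218 shift [  7.29 -15.57  -6.52] turn [ 0.    0.06 -0.02]
scene []
scene [([0.577, -0.215], 0.71, 643)]
scene [([0.617, 0.219], 0.7, 327)]
top [([0.521, -0.038], 0.78, 234)]
top [([0.567, -0.211], 0.75, 476)]
top []
```

{"name": "jog_arm", "arguments": {"plan": [[0,-3.5,-1.6,0,0,0,0.25],[0,-7,-3.2,0,0,0,0.25],[0,-10.5,-4.8,0,0,0,0.25],[0,-14,-6.4,0,0,0,0.25],[0,-15.2,-6.5,0,0,0,0.25]]}}

```text
t: 6.85
position: [0.5128, -0.0906, 0.0925]
orientation: [0.003, 1.573, -0.005]
force: [1.0, -1.4, 0.2]
finger_gap: 0.0219
```

```bash
python3 d.py .518 -.086 .024
```

```text
t 6.85 [ 0.513 -0.091  0.093] gap 0.0219 shift [6.85 0.47 0.52] turn [-0.06 -0.02  0.01]
```

{"name": "jog_arm", "arguments": {"plan": [[0,0.2,0.4,0,0,0,0.25],[2,0.2,0.5,0,0,0,0.25],[4,0.2,0.5,0,0,0,0.25],[6,0.2,0.5,0,0,0,0.25],[6.8,0.2,0.5,0,0,0,0.25]]}}

```text
t: 7.27
position: [0.5199, -0.082, 0.0222]
orientation: [-0.001, 1.574, 0.001]
force: [0.6, -0.1, 0.4]
finger_gap: 0.0219
```

```bash
python3 d.py .502 .216 .024
```

```text
t 7.2667 [ 0.52  -0.082  0.022] gap 0.0219 shift [-0.18 29.81 -1.74] turn [ 0.02 -0.04 -0.  ]
```

{"name": "jog_arm", "arguments": {"plan": [[-0.1,0.8,0,0,0,0,0.25],[-0.1,1.6,-0.1,0,0,0,0.25],[-0.1,2.7,-0.2,0,0,0,0.25],[-0.1,4,-0.3,0,0,0,0.25],[-0.1,5.4,-0.3,0,0,0,0.25]]}}

```text
t: 7.68
position: [0.5183, -0.0281, 0.027]
orientation: [0.001, 1.569, 0.0]
force: [1.0, -0.9, -0.2]
finger_gap: 0.0213
```

{"name": "jog_arm", "arguments": {"plan": [[0,1.4,-0.1,0,0,0,0.25],[0,2.8,-0.2,0,0,0,0.25],[0,4.2,-0.2,0,0,0,0.25],[0,5.6,-0.3,0,0,0,0.25],[0,7,-0.4,0,0,0,0.25]]}}

```text
t: 8.1
position: [0.5143, 0.0426, 0.0271]
orientation: [0.0, 1.569, 0.001]
force: [0.7, -1.9, -0.0]
finger_gap: 0.0219
```

{"name": "jog_arm", "arguments": {"plan": [[0,1.4,-0.1,0,0,0,0.25],[0,2.8,-0.2,0,0,0,0.25],[0,4.2,-0.2,0,0,0,0.25],[0,5.6,-0.3,0,0,0,0.25],[0,7,-0.4,0,0,0,0.25]]}}

```text
t: 8.52
position: [0.51, 0.1126, 0.0271]
orientation: [0.0, 1.569, 0.001]
force: [1.1, -0.6, -0.2]
finger_gap: 0.022
```

```bash
python3 d.py .502 .216 .024;python3 - <<'E'
from h import *
p=get_image("scene"); i=p["img"][80:330,150:430]
cv2.imwrite("pics/c.png",cv2.resize(i,None,fx=2.3,fy=2.3,interpolation=2))
for l in("nut0_center","nut1_center","nut2_center"): print(nuts(p,l))
E
```

```text
t 8.5167 [0.51  0.113 0.027] gap 0.022 shift [ 0.32 10.34 -0.79] turn [ 0.01  0.02 -0.01]
[([0.535, 0.133], 0.54, 120)]
[([0.577, -0.215], 0.66, 624)]
[([0.618, 0.218], 0.61, 281)]
```

View pics/c.png

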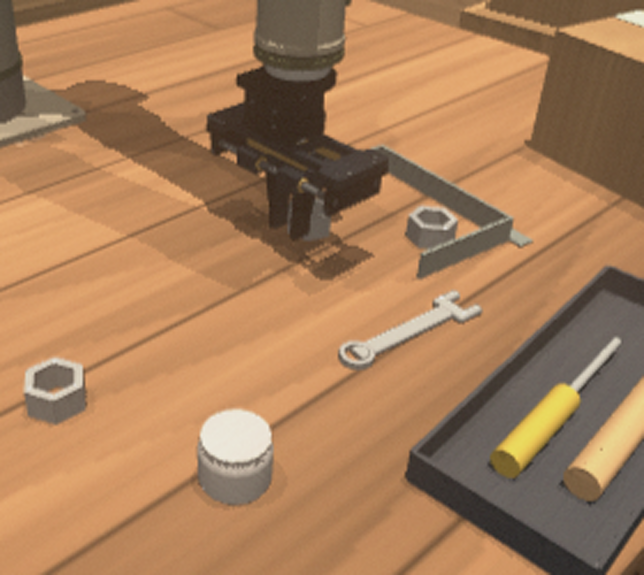

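Nut A sits in the bay and nut B is ahead of the fingers. I continue.

{"name": "jog_arm", "arguments": {"plan": [[0.2,1.3,-0.1,0,0,0,0.25],[0.2,2.6,-0.2,0,0,0,0.25],[0.2,3.9,-0.3,0,0,0,0.25],[0.2,5.2,-0.4,0,0,0,0.25],[0.2,6.5,-0.5,0,0,0,0.25]]}}

```text
t: 9.13
position: [0.5047, 0.1769, 0.0239]
orientation: [0.0, 1.571, 0.0]
force: [0.2, -1.5, 1.4]
finger_gap: 0.0216
```

{"name": "jog_arm", "arguments": {"plan": [[0,1.2,-0.1,0,0,0,0.25],[0,2.2,-0.2,0,0,0,0.25],[0,3.0,-0.2,0,0,0,0.25],[0,3.5,-0.2,0,0,0,0.25],[0,3.5,-0.2,0,0,0,0.25]]}}

```text
t: 9.55
position: [0.5027, 0.2117, 0.0238]
orientation: [-0.0, 1.571, 0.001]
force: [-0.0, -0.1, -0.3]
finger_gap: 0.0216
```

{"name": "jog_arm", "arguments": {"plan": [[0,-1.5,0,0,0,0,0.25],[-1,-3.5,0,0,0,0,0.25],[-4,-6.5,0,0,0,0,0.25],[-7,-10,0.6,0,0,0,0.25],[-7,-14,1.2,0,0,0,0.25]]}}

```text
t: 9.97
position: [0.516, 0.0727, 0.0975]
orientation: [0.002, 1.566, 0.003]
force: [2.4, 0.1, 0.8]
finger_gap: 0.022
```

```bash
python3 d.py .566 -.26 .09; python3 - <<'E'
from h import *
for n in("scene","top"):
    p=get_image(n)
    for l in("nut0_center","nut1_center","nut2_center"): print(n,nuts(p,l))
E
```

```text
t 9.9667 [0.516 0.073 0.097] gap 0.022 shift [  0.67 -33.28   4.97] turn [ 0.01  0.05 -0.04]
scene [([0.514, 0.229], 0.83, 277)]
scene [([0.577, -0.216], 0.72, 644)]
scene [([0.618, 0.218], 0.85, 313)]
top []
top [([0.566, -0.211], 0.75, 530)]
top []
```

{"name": "jog_arm", "arguments": {"plan": [[0,-3.8,0.6,0,0,0,0.25],[0,-7.6,1.2,0,0,0,0.25],[0,-11.4,1.7,0,0,0,0.25],[0,-15.2,2.3,0,0,0,0.25],[0,-19,2.9,0,0,0,0.25]]}}

```text
t: 10.78
position: [0.5433, -0.1173, 0.0932]
orientation: [-0.001, 1.571, 0.002]
force: [0.8, -0.6, 0.4]
finger_gap: 0.0217
```

```bash
python3 d.py .566 -.262 .09
```

```text
t 10.7833 [ 0.543 -0.117  0.093] gap 0.0217 shift [  0.32 -14.48   2.25] turn [ 0.02 -0.01 -0.  ]
```

{"name": "jog_arm", "arguments": {"plan": [[0,-3.6,0.6,0,0,0,0.25],[0,-7.2,1.2,0,0,0,0.25],[0,-10.8,1.8,0,0,0,0.25],[0,-14.4,2.25,0,0,0,0.25],[0,-14.4,2.25,0,0,0,0.25]]}}

```text
t: 11.2
position: [0.5641, -0.2684, 0.0934]
orientation: [0.002, 1.572, -0.009]
force: [-0.3, -1.7, 0.7]
finger_gap: 0.0217
```

```bash
python3 d.py .566 -.262 .023
```

```text
t 11.2 [ 0.564 -0.268  0.093] gap 0.0217 shift [7.04 0.67 0.19] turn [-0.08 -0.01  0.05]
```

{"name": "jog_arm", "arguments": {"plan": [[0,0.2,0.2,0,0,0,0.25],[2,0.2,0.2,0,0,0,0.25],[4,0.2,0.2,0,0,0,0.25],[6,0.2,0.2,0,0,0,0.25],[6.9,0.2,0.2,0,0,0,0.25]]}}

```text
t: 11.62
position: [0.5672, -0.2553, 0.0216]
orientation: [-0.0, 1.574, 0.004]
force: [-0.5, 0.0, -0.3]
finger_gap: 0.0215
```

```bash
python3 d.py .554 .172 .024
```

```text
t 11.6167 [ 0.567 -0.255  0.022] gap 0.0215 shift [-0.13 42.74 -1.2 ] turn [ 0.03 -0.04 -0.03]
```

{"name": "jog_arm", "arguments": {"plan": [[-0.2,0.8,0,0,0,0,0.25],[-0.2,1.6,0,0,0,0,0.25],[-0.2,2.7,0,0,0,0,0.25],[-0.2,4,-0.1,0,0,0,0.25],[-0.2,5.4,-0.1,0,0,0,0.25]]}}

```text
t: 12.03
position: [0.5673, -0.2034, 0.0277]
orientation: [-0.0, 1.569, -0.0]
force: [0.6, -1.6, 1.0]
finger_gap: 0.0215
```

{"name": "jog_arm", "arguments": {"plan": [[0,1.4,0,0,0,0,0.25],[0,2.8,-0.1,0,0,0,0.25],[0,4.2,-0.1,0,0,0,0.25],[0,5.6,-0.2,0,0,0,0.25],[0,7,-0.2,0,0,0,0.25]]}}

```text
t: 12.45
position: [0.5651, -0.1329, 0.0277]
orientation: [-0.0, 1.569, 0.0]
force: [0.3, -2.1, 0.4]
finger_gap: 0.022
```

{"name": "jog_arm", "arguments": {"plan": [[0,1.4,0,0,0,0,0.25],[0,2.8,-0.1,0,0,0,0.25],[0,4.2,-0.1,0,0,0,0.25],[0,5.6,-0.2,0,0,0,0.25],[0,7,-0.2,0,0,0,0.25]]}}

```text
t: 12.87
position: [0.563, -0.0629, 0.0277]
orientation: [0.0, 1.569, 0.001]
force: [0.9, -2.2, 0.6]
finger_gap: 0.0219
```

{"name": "jog_arm", "arguments": {"plan": [[0,1.4,0,0,0,0,0.25],[0,2.8,-0.1,0,0,0,0.25],[0,4.2,-0.1,0,0,0,0.25],[0,5.6,-0.2,0,0,0,0.25],[0,7,-0.2,0,0,0,0.25]]}}

```text
t: 13.28
position: [0.5609, 0.0072, 0.0277]
orientation: [0.0, 1.569, 0.001]
force: [0.0, -2.1, 0.6]
finger_gap: 0.0218
```

```bash
python3 d.py .554 .172 .024;python3 - <<'E'
from h import *
p=get_image("scene"); i=p["img"][80:330,150:430]
cv2.imwrite("pics/d.png",cv2.resize(i,None,fx=2.3,fy=2.3,interpolation=2))
for l in("nut0_center","nut1_center","nut2_center"): print(nuts(p,l))
E
```

```text
t 13.2833 [0.561 0.007 0.028] gap 0.0218 shift [ 0.38 16.48 -0.68] turn [ 0.    0.02 -0.01]
[([0.514, 0.229], 0.58, 258), ([0.437, -0.245], 0.26, 564)]
[([0.59, 0.021], 0.43, 115)]
[]
```

View pics/d.png

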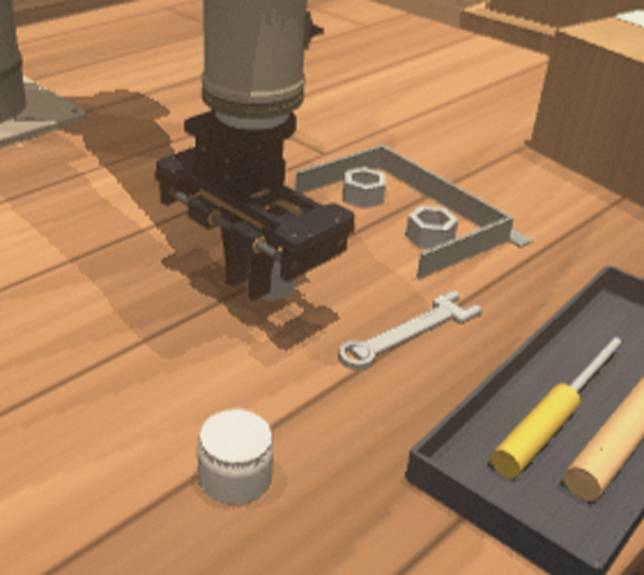

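Both earlier nuts lie flat inside the bay, and nut C is ahead of the fingers.

{"name": "jog_arm", "arguments": {"plan": [[0.2,1.4,0,0,0,0,0.25],[0.3,2.8,-0.1,0,0,0,0.25],[0.3,4.2,-0.1,0,0,0,0.25],[0.3,5.6,-0.2,0,0,0,0.25],[0.3,7,-0.2,0,0,0,0.25]]}}

```text
t: 13.9
position: [0.5589, 0.0753, 0.0238]
orientation: [0.001, 1.57, -0.002]
force: [0.1, -3.4, 1.3]
finger_gap: 0.022
```

{"name": "jog_arm", "arguments": {"plan": [[0,1.4,-0.1,0,0,0,0.25],[0,2.8,-0.2,0,0,0,0.25],[0,4.2,-0.3,0,0,0,0.25],[0,5.4,-0.4,0,0,0,0.25],[0,6.6,-0.5,0,0,0,0.25]]}}

```text
t: 14.32
position: [0.5539, 0.1416, 0.0237]
orientation: [0.001, 1.57, -0.001]
force: [0.4, -2.7, 2.6]
finger_gap: 0.0219
```

{"name": "jog_arm", "arguments": {"plan": [[0,0.9,0,0,0,0,0.25],[0,1.7,0,0,0,0,0.25],[0,2.4,0,0,0,0,0.25],[0,3,0,0,0,0,0.25],[0,3.2,0,0,0,0,0.25]]}}

```text
t: 14.73
position: [0.5539, 0.1743, 0.0236]
orientation: [0.0, 1.571, 0.0]
force: [0.2, -3.7, 3.0]
finger_gap: 0.0218
```

{"name": "jog_arm", "arguments": {"plan": [[0,-1.5,0,0,0,0,0.25],[0,-4,0,0,0,0,0.25],[-3,-7.5,0,0,0,0,0.25],[-6,-11,0,0,0,0,0.25],[-9,-14,0,0,0,0,0.25]]}}

```text
t: 15.15
position: [0.5525, 0.0372, 0.1071]
orientation: [0.001, 1.573, -0.002]
force: [0.9, 0.6, 0.2]
finger_gap: 0.0218
```

{"name": "jog_arm", "arguments": {"plan": [[-1,-4,0,0,0,0,0.25],[-2,-7.5,0,0,0,0,0.25],[-3,-11,0,0,0,0,0.25],[-4,-14.5,0,0,0,0,0.25],[-5,-18,0,0,0,0,0.25]]}}

```text
t: 15.57
position: [0.5526, -0.1424, 0.1573]
orientation: [0.002, 1.571, -0.0]
force: [1.2, -0.6, -0.6]
finger_gap: 0.0218
```

```bash
python3 d.py .55 -.3 .2;python3 - <<'E'
from h import *
for n in("scene","top"):
    p=get_image(n); cv2.imwrite(f"pics/{n}e.png",cv2.resize(p["img"],(800,600),interpolation=2))
    for l in("nut0_center","nut1_center","nut2_center","collar_center","tin_center","spanner_grip"): print(n,l,nuts(p,l))
E
```

```text
t 15.5667 [ 0.553 -0.142  0.157] gap 0.0218 shift [ -4.29 -15.76  -0.24] turn [-0.02  0.   -0.01]
scene nut0_center [([0.51, 0.235], 0.74, 188)]
scene nut1_center [([0.563, 0.192], 0.56, 339)]
scene nut2_center [([0.617, 0.218], 0.67, 301)]
scene collar_center [([0.437, -0.244], 0.9, 590), ([0.563, 0.19], 0.28, 322), ([0.584, 0.254], 0.26, 1325)]
scene tin_center []
scene spanner_grip [([0.712, 0.059], 0.79, 580)]
top nut0_center [([0.428, -0.217], 0.7, 137)]
top nut1_center [([0.554, 0.2], 0.58, 486)]
top nut2_center [([0.609, 0.228], 0.55, 527)]
top collar_center [([0.428, -0.217], 0.43, 119)]
top tin_center [([0.733, -0.149], 0.58, 451)]
top spanner_grip [([0.694, 0.08], 0.73, 856), ([0.569, 0.289], 0.26, 1985)]
```

View pics/tope.png

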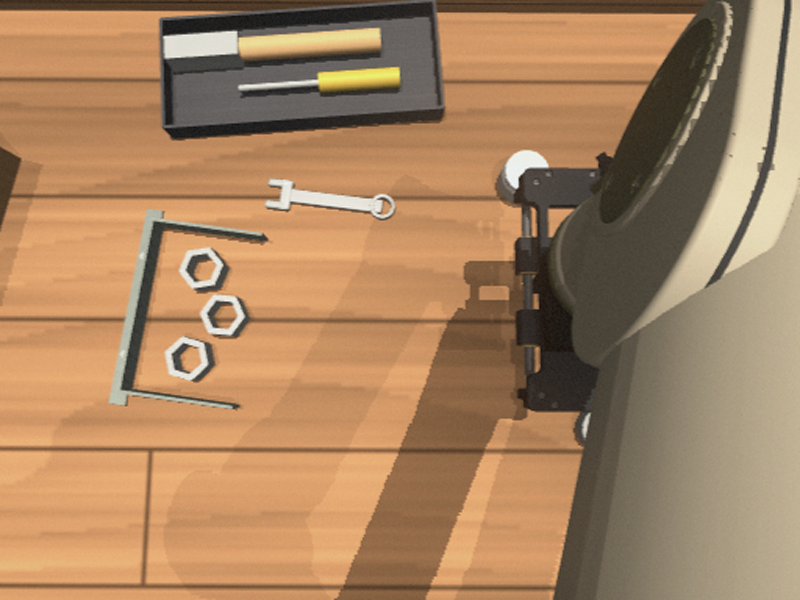

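View pics/scenee.png

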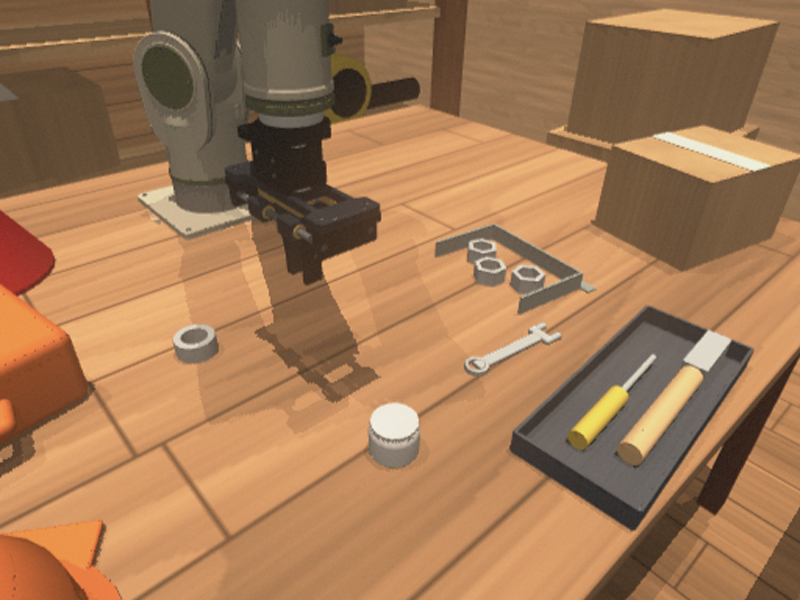

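All three nuts lie flat in the bay. The shallowest, at (224,316), is about 36 mm past the mouth against the 23 mm required. The collar, tin and spanner show at the same pixels as at the start, and the arm is clear.

```bash
python3 -c "
from cell import *
print(close_job())"
```

```text
the job is handed in; nothing more can be done
None
```

I swept all three nuts along the bench into the parts bay with the fingertips held 22 mm apart, one straight push each at up to about 0.17 m/s. The job was handed in at about 16 s of the 72 s; no verdict is reported.

**Nuts:** in the last pictures all three look flat and inside the walls. The shallowest is centred about 36 mm past the mouth (23 mm needed). The other two are about 70 mm in.

**Other items:** in the scene picture the collar, tin and spanner are at the same pixels as at the start. Contact forces during the pushes stayed within about 5 N. The arm stopped clear of everything, with the fingertips 140 mm above the bench.

**Checks that disagreed:**
- The scene camera's positions sat about 10 mm off the top camera's, consistently, so I used the top camera.
- In the last top picture the arm partly covered the collar and tin. The networks gave shifted positions there, and once reported the visible part of the collar as a nut. They also missed the tin in the last scene picture, so I judged both by eye from that picture.

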